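# Scrap a worn roller through the pedal bin

## Robot

A 6-joint arm with a two-finger parallel gripper is mounted at the origin on the work surface. World frame = base frame: x ahead of the robot, y to its left, z up, the work surface at z = 0. Lengths are in mm, angles in rad, forces in N, time in s.
With the tool pointing down it reaches from about 350 to 875 mm from the base axis. Payload 4.2 kg.
Tool frame: the origin (TCP) lies where the fingers leave the gripper's body, on its centre line; the fingertips stand 73 mm ahead of it and the grasp point (between the pads) lies 54 mm ahead of it; z points along the fingers, y is the direction in which the jaws open and shut (so a half turn about z gives the same grasp; the last joint's range is limited). The gripper opens to 85 mm and grips with 20 to 120 N. Pads are 22 mm wide; open, the fingers measure 114 mm over their backs; the gripper's body (76 mm by 85 mm) begins 54 mm behind the grasp point. The pads swing forward as they close: fully open they stand 13 mm farther back than shut.
Start: joints at [-0.843, 0.385, 0.008, 0, -1.194, -0.259], TCP at [282.396, -557.541, 303.912] pointing down, gripper open.
Joint ranges: [-3.14, 3.14], [-1.21, 2.06], [-1.07, 1.41], [-3.16, 2.05], [-2.99, -0.16], [-3.1, 3.1]. Speed limits (rad/s): [2.79, 2.79, 3.14, 3.14, 3.14, 3.14].

## Interface

Orientations are given as a unit quaternion [x, y, z, w].
In Python, from bench import arm gives the robot as it stands.
- The arm moves only by the tool apply_moves, never from a script. Its argument "increments" is a list that holds one entry, the list of rows, each a list of 7 numbers: the shift along the tool's x, y, z scaled (see below), then the turn, a rotation vector about the tool's x, y, z scaled (see below), then the gripper's target within -1 to 1 (fully open at 1, half-way at 0, shut at -1). A call has 1 to 10 rows; each row is the pose to reach, as a shift and turn from the pose commanded when the call began, along the tool's axes at that moment; what a row does not reach only later rows make up. The controller multiplies each number of a shift by 100 mm and each number of a turn by 0.5 rad. A row lasts 1/10 s, in which the tool goes at most 50 mm and 8.59 degrees, less where a joint would pass 70% of its speed; a pose out of reach is approached as far as the arm can. A call with a number of a shift or a turn outside -1 to 1 is refused whole. A call with a gripper value outside its range is refused whole. The fingers move at their own pace and stop on an object; the grip force is fixed at half the most. Time passes only in rows, so rows that repeat a pose let the fingers close. It gives the time, the measured TCP pose, the force and the opening at its end, in the units of the state.
- arm.read_state(): the state, without advancing time (a new reading comes with each control period).
- arm.get_image(name): name is "scene" or "top" or "wrist"; returns a dict with "img" (400x640x3 uint8, red, green, blue), "fx", "fy", "cx", "cy" (pixels), "k1" (the pictures are not rectified: a ray, as slopes to the right and down, at radius r is drawn at 1 + k1 r^2 times it, then the intrinsics apply), "pose" (4x4, takes a point from camera to world coordinates). Camera axes: x right, y up, looking along -z (the intrinsics and any distortion apply to the point x, -y, -z); pixel columns grow to the right and rows downward; lengths in mm; the calibration is good to about 2 mm. A picture is of the moment at which its call begins. There is no depth.
- arm.job_done(): hands the job in, once; it reports no verdict.
Trained networks look in a picture, given as the dict that the camera call returned (one of the last four; its "shot" number tells which), for a name from the list of things; names that differ only in an ending like _2 or _b are one class to them, and where a whole thing is asked for, a point or a joint stands for the part that bears it (a point fixed in the world has none). Each returns a list of dicts, best first, with "conf" (0 to 1); they miss things now and then, are a little off and sometimes report something else, mostly with a low value. They report only what shows in the picture. A call takes as long as a camera call. They do not tell look-alikes from the thing itself.
- arm.outline_of(label, picture): "pixels" (400x640 bool, what is visible of it) and "box" ([centre column, centre row, width, height] in pixels, round what is visible of it).
- arm.mark_of(label, picture): "at" ([column, row] in pixels: a listed point, or the origin of a listed thing).
The state is a dict: "clock": time; "joints": joint angles; "joint_vel": joint speeds; "joint_efforts": joint torques, N m; "position": TCP position; "ee_rot": TCP orientation; "contact_force": force on the tool from outside, world axes, zero at the start; "wrist_torque": the same for the moment, N m; "gripper_width": finger opening in mm.
Only numpy, scipy, OpenCV 4.12 (cv2) and the standard library are available. Lean on these libraries where they do the work, as an engineer would, in place of code of your own. Each camera call takes 0.05 s, during which the arm holds its last target.

## Task

Scrap the worn copper-coloured roller: lay it in the loading chute of the pedal bin so it rests against the closed lid, then press the pedal down firmly onto its rubber stop, without forcing it, and hold it there while the roller rolls inside. Then ease the pedal back up so that the lid comes down without slamming. Raise the lid only with the pedal, and leave the tray, jar and wrench alone.

Things in the scene. Friction and masses are not known exactly. Their poses are not given: they have to be found in the camera images.
- scrap_bin: Grey sheet-metal pedal bin with yellow hood lid, fixed to the bench, body 220 x 160 mm in plan. Origin on the bench; x from the pedal side to the rear, y to its left, z up (at yaw 0 the pedal points at the robot). Closed hood: front skirt face at x=-30, lower edge z=155, top z=209. Behind the skirt is the cavity, x -30 to 116, floor z=8. Other points are given in this frame, mm.
- chute (a point): Point on the bare steel loading chute in front of the lid, bin x=-62, y=0, z=165. The chute slopes down 22 degrees to the rear, from its upper edge (x=-98, z=179) under the lid's skirt; 152 mm wide between side cheeks whose tops are at z=198.
- roller: Worn copper-coloured roller, solid cylinder 32 mm in diameter, 46 mm long, about 0.15 kg. Origin at its centre; its own y is its axis. Starts level in the V-block, centre 45 mm above the bench; can be gripped by its flat ends. Laid across the chute (axis along bin y), centre 17 mm above the chute point, it rolls down by itself to the skirt (centre x=-46, z=176); lid up 0.4 rad, it rolls in.
- lid (a joint): Hood lid, hinged along its rear edge and linked to the pedal: lid angle (rad) = 2 x pedal angle. 0 = shut, positive = raised. When the pedal is let go it falls by its weight and a weak spring, and slams; it should come down slower than 1 rad/s (pad rising under about 60 mm/s). About 0.3 kg, true mass unknown.
- lid_edge (a point): Middle of the lower edge of the lid's front skirt.
- pedal_pad (a point): Centre of the top face of the pedal's black rubber pad (46 x 64 mm); up: bin x=-229, z=90. 1 to 7 N moves it down until the pedal meets an adjustable rubber stop, 26 to 50 mm lower: it differs each time and its height is not given. On the stop the force climbs 2 to 3 N per mm: 10 N or more is firmly on it, over 22 N bends the linkage. The pad stays within 15 degrees of level.
- pedal: The whole pedal: a 30 mm wide steel arm, pad at its end, 130 mm from the hinge. Origin on the hinge line, which runs along bin y at x=-110, z=35. It springs back up by itself.
- v_block: Fixed dark steel V-block, 52 x 34 mm and 40 mm high, which holds the roller; the roller overhangs it by 6 mm at each end. Origin on the bench under the roller's centre; its y is along the roller's axis.
- parts_tray: Loose open grey plastic tray 120 x 90 x 50 mm, a bystander. Origin: centre of its underside.
- jar: Loose jar, 66 mm diameter, 90 mm high, red cap, a bystander. Origin: centre of its underside.
- wrench: Loose steel wrench lying on the bench, a bystander. Origin: under its middle.
Mind the look-alikes: they are no part of the job. There is more than one size of the roller; the job needs the middle-sized.

How it is judged:
By the outcome, as a careful person would: the job done as asked, in the order asked, and still so for the second after the job is handed in, with the robot touching nothing.
It also fails if it takes over 72 s, if anything falls off the work surface, if the arm or the gripper's body presses on something with over 40 N, if the wrist force passes 120 N, or if a joint passes its speed limit or range.

## Working session

There is one attempt and no reset: what is moved stays moved. The work goes in short steps, Python scripts to look and compute and a tool call to move; the robot and the scene stay as the last step left them, time stands still between calls to the robot, and variables do not carry over. Pictures are saved under pics/ and viewed, and the job is handed in when it is done.

Besides the shell and the picture viewer there is one more tool, called after "Call:" in YAML: its name, and indented under it one key for each argument. apply_moves: Moves the arm, as the interface text tells. Shifts and turns lie within -1 to 1; 1 stands for 100 mm of shift or 0.5 rad of turn. Its arguments: {"type":"object","properties":{"increments":{"type":"array"}},"required":["increments"]}

```bash
ls; mkdir -p pics
python3 - <<'E'
from bench import arm
import cv2
s=arm.read_state(); print(s)
for n in ["scene","top","wrist"]:
    p=arm.get_image(n); cv2.imwrite(f"pics/a_{n}.png",p["img"][:,:,::-1]); print(n,p["fx"],p["cx"],p["cy"],p["k1"],p["pose"].round(3).tolist() if hasattr(p["pose"],'round') else p["pose"])
E
```

```text
pics
{'clock': 0.0, 'joints': array([-8.43419046e-01,  3.85547699e-01,  6.59812899e-03, -5.12560760e-04,
       -1.19399077e+00, -2.58594656e-01]), 'joint_vel': array([-9.55678029e-04, -8.61591114e-04,  6.07510545e-05, -3.18641960e-05,
        6.95667499e-05,  1.37823521e-03]), 'joint_efforts': array([ 7.57969747e-05, -3.92287123e+01,  1.88408875e+01,  4.18623269e+00,
       -4.57363960e-03, -4.93199508e-06]), 'position': array([ 282.19799379, -557.17407137,  302.8139036 ]), 'ee_rot': array([-2.32158875e-01,  9.72677259e-01,  1.05708731e-03, -2.97501046e-04]), 'contact_force': array([-0.57899231, -0.1765563 , -0.02125675]), 'wrist_torque': array([ 0.00535512, -0.04406594,  0.02437997]), 'gripper_width': 85.66014033429016}
scene 507.5733747949826 329.719477825021 203.37519832787416 -0.017994954500376678 [[-0.381, -0.688, 0.618, 1323.442], [0.925, -0.296, 0.24, 282.215], [0.018, 0.662, 0.749, 975.454], [0.0, 0.0, 0.0, 1.0]]
top 520.4881237450525 325.82390542834526 198.40285967866618 -0.03133269244944519 [[0.004, 0.995, -0.104, 465.963], [-1.0, 0.002, -0.018, -8.484], [-0.018, 0.104, 0.994, 1327.108], [0.0, 0.0, 0.0, 1.0]]
wrist 335.6818116360486 317.9390981726652 192.3574391471941 -0.029594270053901153 [[-0.452, -0.848, -0.276, 209.573], [0.892, -0.429, -0.141, -592.636], [0.001, -0.31, 0.951, 372.721], [0.0, 0.0, 0.0, 1.0]]
```

View pics/a_scene.png

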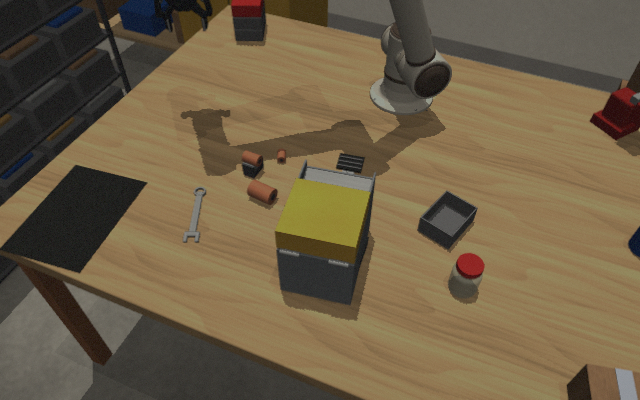

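View pics/a_top.png

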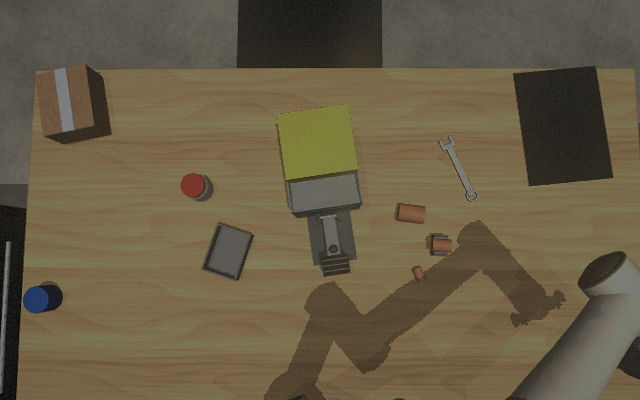

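View pics/a_wrist.png

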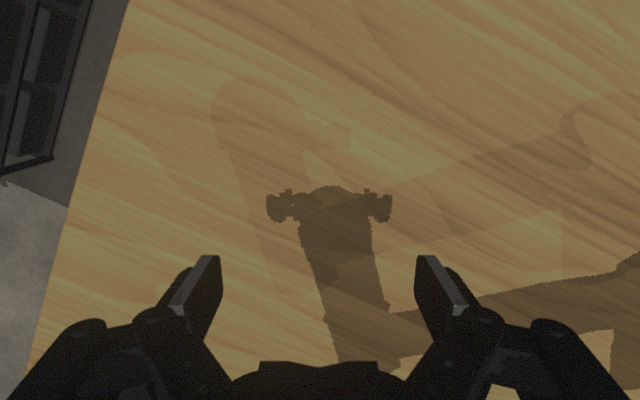

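The top view shows three copper rollers: a large one at (411,213) loose on the bench, one at (441,244) in the dark V-block, and a small one at (419,273). By the description, the middle-sized one in the V-block is the target. The bin is at about (320,180) with its pedal at (335,262), the tray at (228,250), the jar at (194,185) and the wrench at (458,170).

```bash
cat > h.py <<'E'
import numpy as np, cv2
from scipy.spatial.transform import Rotation as R
from scipy.optimize import least_squares
from bench import arm
def K(p): return np.array([[p["fx"],0,p["cx"]],[0,p["fy"],p["cy"]],[0,0,1.]]),np.array([p["k1"],0,0,0.])
def ray(p,uv):
    k,d=K(p); n=cv2.undistortPoints(np.array([[uv]],float),k,d)[0,0]
    T=np.array(p["pose"]); return T[:3,3],T[:3,:3]@np.array([n[0],-n[1],-1.])
def atz(p,uv,z):
    o,v=ray(p,uv); return o+v*(z-o[2])/v[2]
def proj(p,X):
    T=np.array(p["pose"]); X=np.atleast_2d(np.array(X,float)); c=(X-T[:3,3])@T[:3,:3]; c=c*[1,-1,-1]
    k,d=K(p); return cv2.projectPoints(c,np.zeros(3),np.zeros(3),k,d)[0][:,0]
def tri(obs):
    A=np.zeros((3,3));b=np.zeros(3)
    for p,uv in obs:
        o,v=ray(p,uv); v=v/np.linalg.norm(v); M=np.eye(3)-np.outer(v,v); A+=M;b+=M@o
    return np.linalg.solve(A,b)
def binpt(x0,y0,yaw,P):
    P=np.atleast_2d(np.array(P,float)); c,s=np.cos(yaw),np.sin(yaw)
    return np.c_[x0+c*P[:,0]-s*P[:,1], y0+s*P[:,0]+c*P[:,1], P[:,2]]
def save(img,name,sc=1,box=None):
    im=img[:,:,::-1]
    if box: im=im[box[1]:box[3],box[0]:box[2]]
    im=cv2.resize(np.ascontiguousarray(im),None,fx=sc,fy=sc,interpolation=cv2.INTER_CUBIC); cv2.imwrite("pics/"+name,im)
E
python3 - <<'E'
from h import *
P={n:arm.get_image(n) for n in ["scene","top"]}
m={}
for l in ["scrap_bin","chute","roller","lid_edge","pedal_pad","pedal","v_block","parts_tray","jar","wrench"]:
    for n in P:
        r=arm.mark_of(l,P[n]); m[l,n]=r
        print(l,n,[(np.round(q["at"],1).tolist(),round(q["conf"],2)) for q in r])
for l in ["scrap_bin","chute","lid_edge","pedal_pad","v_block","pedal"]:
    if m[l,"scene"] and m[l,"top"]: print(l,tri([(P[n],m[l,n][0]["at"]) for n in P]).round(1))
for n in P:
  for q in arm.outline_of("roller",P[n]): print(n,np.round(q["box"],1),q["conf"])
for uv in [(411,213),(441,244),(419,273)]: print(uv,atz(P["top"],uv,45).round(1))
save(P["top"]["img"],"crop_top.png",5,(380,190,480,290)); save(P["scene"]["img"],"crop_sc.png",5,(220,130,320,220))
E
```

```text
scrap_bin scene [([329.7, 253.2], 0.73)]
scrap_bin top [([230.5, 248.0], 0.16)]
chute scene [([337.3, 190.4], 0.97), ([255.4, 170.8], 0.33), ([459.8, 284.3], 0.26)]
chute top [([326.3, 190.4], 0.59), ([441.1, 244.3], 0.16)]
roller scene [([251.4, 158.9], 0.79), ([260.3, 193.4], 0.75), ([328.2, 252.6], 0.73), ([280.4, 152.9], 0.63), ([335.7, 189.1], 0.28)]
roller top [([407.9, 211.8], 0.82), ([440.6, 244.2], 0.8), ([417.7, 277.2], 0.44)]
lid_edge scene []
lid_edge top [([322.9, 179.7], 0.7)]
pedal_pad scene [([346.7, 159.9], 0.74)]
pedal_pad top [([442.0, 244.9], 0.69), ([337.3, 262.8], 0.57)]
pedal scene [([329.0, 252.1], 0.26)]
pedal top [([324.1, 216.2], 0.97), ([436.6, 244.2], 0.63)]
v_block scene [([250.6, 168.9], 0.61)]
v_block top [([435.8, 244.2], 0.53), ([332.6, 262.7], 0.27)]
parts_tray scene [([447.9, 221.2], 0.63)]
parts_tray top [([231.9, 250.7], 0.77), ([327.5, 214.1], 0.16)]
jar scene [([461.7, 283.9], 0.61)]
jar top [([203.5, 190.5], 0.72)]
wrench scene [([197.4, 216.4], 0.55)]
wrench top [([457.8, 166.3], 0.62)]
scrap_bin [557.2 138.3 -16.6]
chute [605.6  16.1 154.8]
pedal_pad [ 469.  -130.7  127.2]
v_block [ 490.7 -267.5    4.7]
pedal [ 573.2    8.8 -122.7]
scene [264.  194.8  26.7  27.3] 0.89
scene [250.5 159.3  20.6  17.7] 0.68
scene [280.  155.7  11.8  16.2] 0.43
top [412.5 215.1  26.8  22.3] 0.83
top [318.2 143.6  80.3  78. ] 0.69
top [416.7 275.4  13.6  12.5] 0.43
top [230.9 251.9  56.8  57.1] 0.18
(411, 213) [ 564.5 -195.2   45. ]
(441, 244) [ 488.5 -267.6   45. ]
(419, 273) [ 418.  -212.8   45. ]
```

View pics/crop_top.png

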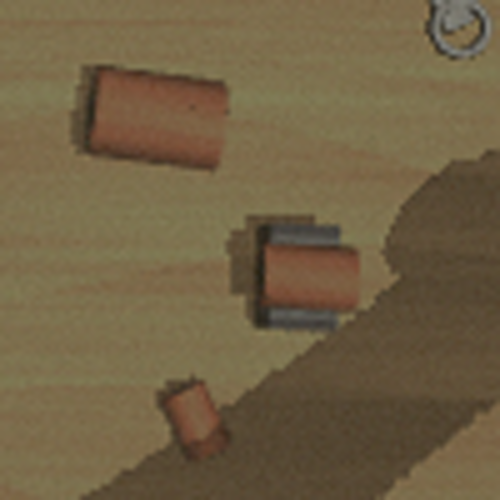

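View pics/crop_sc.png

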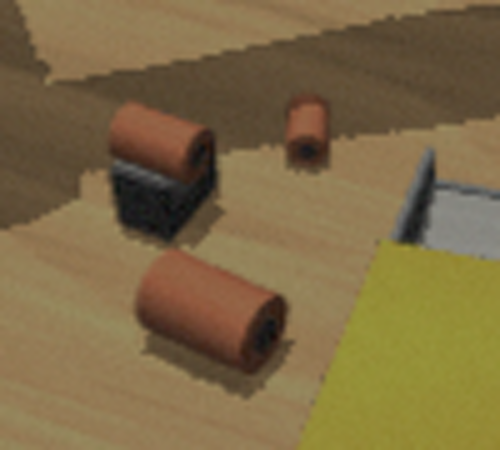

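The crops confirm it: the roller in the V-block at (441,244) is the middle-sized one, its axis nearly along world y. The large one is at (411,213) and the small one at (419,273). Next I'll fit the bin pose.

Run:
```python
from h import *
P={n:arm.get_image(n) for n in ["scene","top"]}
save(P["top"]["img"],"bin_top.png",5,(260,95,380,285)) if 0 else save(P["top"]["img"],"bin_top.png",5,(265,165,375,285))
save(P["scene"]["img"],"bin_sc.png",5,(270,145,390,265))
```

```text
(no output)
```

View pics/bin_top.png

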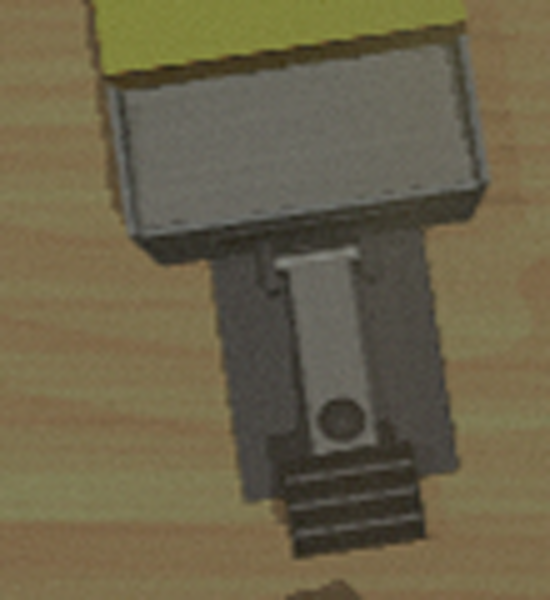

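View pics/bin_sc.png

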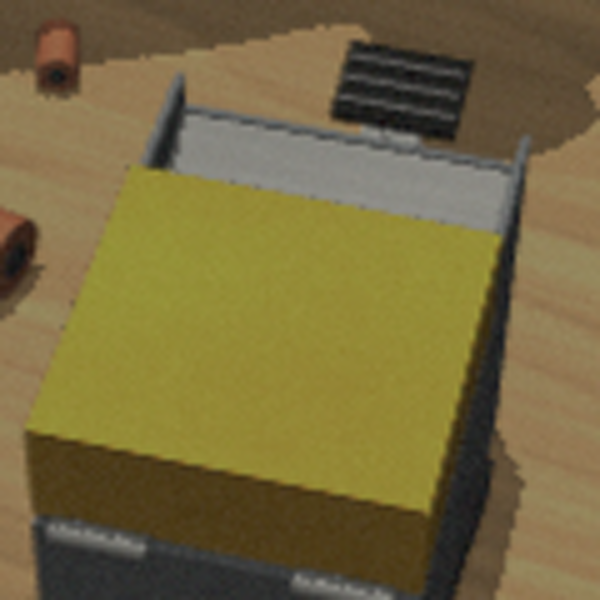

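Run:
```python
from h import *
P={n:arm.get_image(n) for n in ["scene","top"]}
t=lambda u,v:(264.9+u/5-.0,164.9+v/5); s=lambda u,v:(269.9+u/5,144.9+v/5)
def model(q):
    x0,y0,yaw,W,C,pa=q
    pd=lambda dx,y:[-229+dx*np.cos(pa),y,90-dx*np.sin(pa)]
    return [("top",t(105,72),[-30,W,209]),("top",t(467,22),[-30,-W,209]),
     ("scene",s(128,167),[-30,-W,209]),("scene",s(503,237),[-30,W,209]),
     ("scene",s(180,73),[-98,-C,198]),("scene",s(527,138),[-98,C,198]),
     ("top",t(130,236),[-98,C,198]),("top",t(487,184),[-98,-C,198]),
     ("scene",s(352,42),pd(-23,-32)),("scene",s(472,60),pd(-23,32)),("scene",s(455,138),pd(23,32)),("scene",s(332,118),pd(23,-32)),
     ("top",t(296,556),pd(-23,32)),("top",t(426,538),pd(-23,-32))]
def res(q):
    M=model(q); X=binpt(q[0],q[1],q[2],[m[2] for m in M])
    return np.concatenate([proj(P[m[0]],x)[0]-m[1] for m,x in zip(M,X)])
r=least_squares(res,[680,10,0.1,82,78,0.],x_scale=[10,10,.1,3,3,.1],loss="soft_l1")
print(r.x.round(3)); print(r.fun.reshape(-1,2).round(1).tolist() if 0 else res(r.x).reshape(-1,2).round(1).tolist())
q=r.x
for nm,pt in dict(chute=[-62,0,165],pad=[-229,0,90],origin=[0,0,0],lidedge=[-30,0,155]).items():
    X=binpt(*q[:3],pt)[0]; print(nm,X.round(1),{n:proj(P[n],X)[0].round(1).tolist() for n in P})
# v_block/roller: outline ends
import sys
for n in P:
  for l in ["roller","v_block"]:
    for o in arm.outline_of(l,P[n]):
      ys,xs=np.nonzero(o["pixels"]); print(n,l,np.round(o["box"],1),round(o["conf"],2),len(xs),xs.mean().round(1),ys.mean().round(1),(cv2.minAreaRect(np.c_[xs,ys].astype(np.float32))))
```

```text
[6.66578e+02 2.55340e+01 1.46000e-01 8.01280e+01 7.84120e+01 1.62000e-01]
[[-0.8, -0.2], [-0.1, -0.8], [0.3, -2.1], [-0.3, -1.7], [-0.5, -0.8], [-0.3, -0.8], [-0.3, -1.8], [-0.5, -1.8], [-0.2, -1.7], [0.4, -0.8], [-0.0, -2.1], [-0.4, -2.8], [-1.3, -0.5], [-0.3, -0.8]]
chute [605.2  16.5 165. ] {'scene': [335.6, 187.0], 'top': [324.2, 190.7]}
pad [440.   -7.9  90. ] {'scene': [350.3, 160.8], 'top': [334.9, 264.0]}
origin [666.6  25.5   0. ] {'scene': [327.6, 253.5], 'top': [322.1, 174.7]}
lidedge [636.9  21.2 155. ] {'scene': [332.0, 200.5], 'top': [322.3, 177.4]}
scene roller [261.9 194.4  23.1  23.5] 0.73 429 261.4 192.0 ((261.19830322265625, 191.87069702148438), (28.099580764770508, 16.413307189941406), 23.198589324951172)
scene roller [247.9 160.4  22.6  17.4] 0.52 236 251.7 158.1 ((251.76712036132812, 157.78768920898438), (20.248119354248047, 12.640443801879883), 20.556047439575195)
scene v_block [249.7 169.1  20.2  14.1] 0.5 158 249.4 169.2 ((249.4499969482422, 169.64999389648438), (17.708751678466797, 11.067971229553223), 18.43494987487793)
top roller [411.7 212.7  28.   16.5] 0.94 422 410.4 212.8 ((410.2918395996094, 212.8307342529297), (26.136505126953125, 17.216407775878906), 3.5763344764709473)
top roller [417.1 277.   13.7  16.2] 0.7 129 418.7 274.2 ((418.60003662109375, 274.1999816894531), (14.310833930969238, 8.944271087646484), 63.43495178222656)
top roller [440.7 245.8  20.6  13.6] 0.62 259 441.1 245.0 ((441.0, 245.0), (12.0, 20.0), 90.0)
top v_block [319.1 144.2  85.7  80.1] 0.59 5168 316.7 143.2 ((316.5400085449219, 142.7799835205078), (71.5592041015625, 75.23616790771484), 81.8698959350586)
top v_block [438.4 244.4  18.9  21.6] 0.54 137 439.0 245.4 ((439.0, 245.5), (21.0, 16.0), 90.0)
top v_block [441.4 244.7  20.   10.3] 0.25 274 440.9 245.2 ((441.0, 245.5), (13.0, 20.0), 90.0)
```

Call:
apply_moves:
  increments:
    - [[-0.5,0.27,0.12,0,0,0.3,1],[-1,0.53,0.25,0,0,0.6,1],[-1,0.53,0.25,0,0,0.94,1],[-1,0.53,0.25,0,0,0.94,1],[-1,0.53,0.25,0,0,0.94,1]]

```text
clock: 2.25
position: [348.2, -464.5, 279.0]
ee_rot: [-0.0, 1.0, -0.0, -0.0]
contact_force: [0.0, -0.4, -0.2]
gripper_width: 85.5
```

Call:
apply_moves:
  increments:
    - [[-0.3,0.4,0.1,0,0,0,1],[-0.6,0.8,0.2,0,0,0,1],[-0.7,0.98,0.27,0,0,0,1],[-0.7,0.98,0.27,0,0,0,1]]

```text
clock: 2.65
position: [418.5, -365.4, 251.1]
ee_rot: [-0.001, 1.0, 0.001, -0.001]
contact_force: [-0.5, -0.4, -0.7]
gripper_width: 85.0
```

Call:
apply_moves:
  increments:
    - [[-0.3,0.4,0.1,0,0,0,1],[-0.6,0.8,0.2,0,0,0,1],[-0.7,0.98,0.27,0,0,0,1],[-0.7,0.98,0.27,0,0,0,1],[-0.7,0.98,0.27,0,0,0,1]]

```text
clock: 3.15
position: [487.9, -270.0, 225.2]
ee_rot: [0.0, 1.0, -0.0, 0.0]
contact_force: [-0.3, -0.1, -0.4]
gripper_width: 85.8
```

Run:
```python
from h import *
s=arm.read_state(); print(s["position"],s["ee_rot"],s["joints"].round(2))
p=arm.get_image("wrist"); save(p["img"],"w1.png")
for l in ["roller","v_block"]:
  for o in arm.outline_of(l,p):
    ys,xs=np.nonzero(o["pixels"]); print(l,np.round(o["box"],1),round(o["conf"],2),cv2.minAreaRect(np.c_[xs,ys].astype(np.float32)))
  for o in arm.mark_of(l,p): print(o, atz(p,o["at"],45 if l=="roller" else 0).round(1))
```

```text
[ 487.89845902 -270.01464171  225.18106909] [ 4.14133891e-04  9.99999889e-01 -2.18574546e-04  5.71988719e-05] [-0.21  0.34 -0.27  0.   -0.96 -1.36]
roller [377.   92.7  42.3  54.3] 0.94 ((381.1197204589844, 92.58360290527344), (46.11676025390625, 31.9456729888916), 68.62937927246094)
roller [321.9 190.4  59.5  43.2] 0.85 ((319.40936279296875, 189.44497680664062), (61.71546936035156, 41.95915603637695), 1.5074357986450195)
roller [397.6 266.6  84.9  51.1] 0.66 ((396.4524230957031, 265.1659851074219), (80.9303207397461, 49.79018020629883), 6.519801616668701)
{'at': [376.4, 92.8], 'conf': 0.87} [ 413.2 -227.7   45. ]
{'at': [395.6, 266.3], 'conf': 0.8} [ 554.1 -203.9   45. ]
{'at': [320.7, 189.3], 'conf': 0.62} [ 485.7 -267.4   45. ]
v_block [321.2 182.3  47.2  75.4] 0.92 ((319.731201171875, 182.026123046875), (43.43659210205078, 71.66859436035156), 2.045408248901367)
v_block [249.9 320.4  63.2  80.3] 0.56 ((246.4297332763672, 324.2361145019531), (94.7165298461914, 31.30438804626465), 63.77803039550781)
{'at': [320.7, 173.1], 'conf': 0.65} [ 484.6 -267.2    0. ]
```

View pics/w1.png

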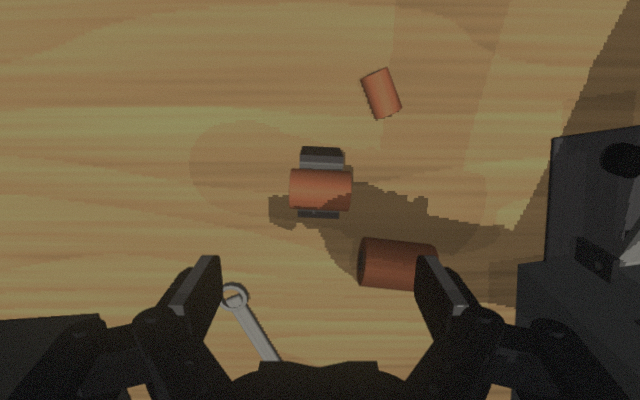

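The wrist view shows the middle roller in the V-block, centre at (320,189), which gives (486,-267) at z=45. This agrees with the top camera's (488.5,-267.6). The small roller is at (380,93) and the large one at (397,265). I'll descend over the V-block roller.

Call:
apply_moves:
  increments:
    - [[0.01,0.02,0.3,0,0,0.07,1],[0.01,0.025,0.6,0,0,0.07,1],[0.01,0.025,0.8,0,0,0.07,1],[0.01,0.025,0.8,0,0,0.07,1]]

```text
clock: 3.8
position: [484.9, -266.9, 142.3]
ee_rot: [0.019, 1.0, 0.001, -0.003]
contact_force: [0.9, 0.1, -1.2]
gripper_width: 85.3
```

Call:
apply_moves:
  increments:
    - [[0,0,0.2,0,0,0,1],[0,0,0.38,0,0,0,1],[0,0,0.38,0,0,0,1]]

```text
clock: 4.1
position: [486.1, -267.0, 106.2]
ee_rot: [0.019, 1.0, 0.0, -0.001]
contact_force: [0.1, 0.4, -0.1]
gripper_width: 85.4
```

Run:
```python
from h import *
s=arm.read_state(); print(s["position"])
p=arm.get_image("wrist"); save(p["img"],"w2.png")
for n in ["scene"]:
  q=arm.get_image(n); save(q["img"],"s2.png",6,(200,90,310,200))
```

```text
[ 486.10911569 -266.99872632  106.17353817]
```

View pics/w2.png

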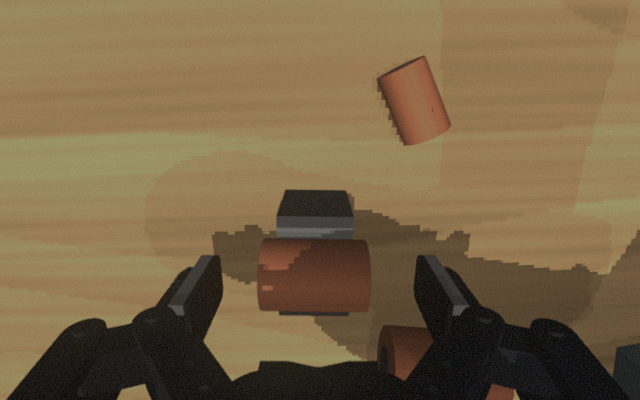

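View pics/s2.png

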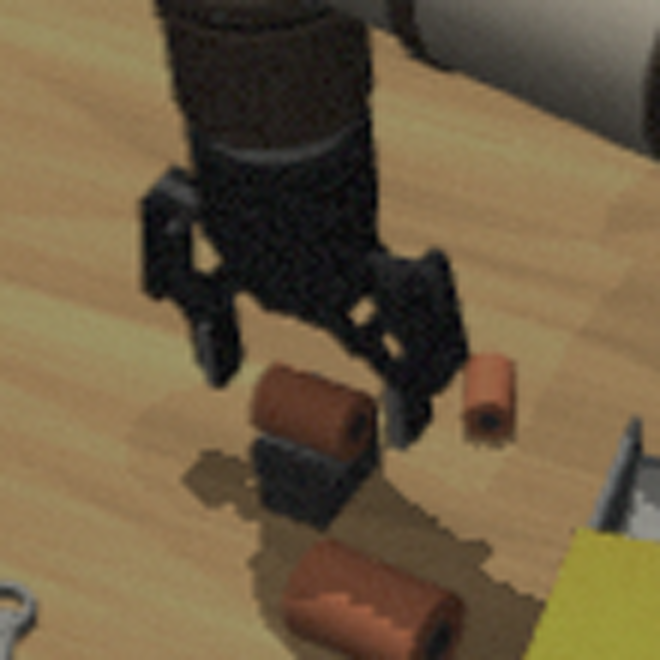

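Both views show the fingers straddling the roller: in the wrist view it is centred at (315,275), between the pads at (205,300) and (440,300). I'll drop 4 mm more and close.

Call:
apply_moves:
  increments:
    - [[0,0,0.04,0,0,0,1],[0,0,0.04,0,0,0,-1],[0,0,0.04,0,0,0,-1],[0,0,0.04,0,0,0,-1],[0,0,0.04,0,0,0,-1],[0,0,0.04,0,0,0,-1],[0,0,0.04,0,0,0,-1],[0,0,0.04,0,0,0,-1]]

```text
clock: 5.0
position: [487.3, -266.9, 103.8]
ee_rot: [0.018, 1.0, -0.0, 0.001]
contact_force: [-1.2, -0.0, 5.2]
gripper_width: 45.3
```

Call:
apply_moves:
  increments:
    - [[0,0,-0.1,0,0,0,-1],[0,0,-0.4,0,0,0,-1],[0,0,-0.8,0,0,0,-1],[0,0,-1,0,0,0,-1],[0,0,-1,0,0,0,-1]]

```text
clock: 5.5
position: [488.3, -267.1, 206.5]
ee_rot: [0.018, 1.0, -0.001, 0.004]
contact_force: [0.5, -0.6, -2.0]
gripper_width: 44.7
```

Run:
```python
from h import *
s=arm.read_state(); print(s["position"],s["contact_force"])
p=arm.get_image("wrist"); save(p["img"],"w3.png")
q=arm.get_image("scene"); save(q["img"],"s3.png",6,(200,60,310,160))
for o in arm.outline_of("roller",q)+arm.outline_of("roller",p): print(np.round(o["box"],1),o["conf"])
```

```text
[ 488.31323081 -267.10711481  206.51213577] [ 0.53460086 -0.59057701 -2.03086076]
[244.9 129.4  16.5  15.9] 0.77
[319.  277.5 111.4  75.3] 0.96
[416.5 271.8  65.7  52.9] 0.9
[377.6  89.6  51.7  58.2] 0.85
```

View pics/w3.png

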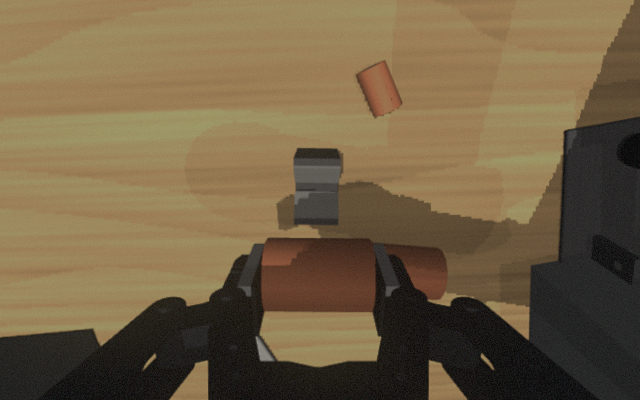

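View pics/s3.png

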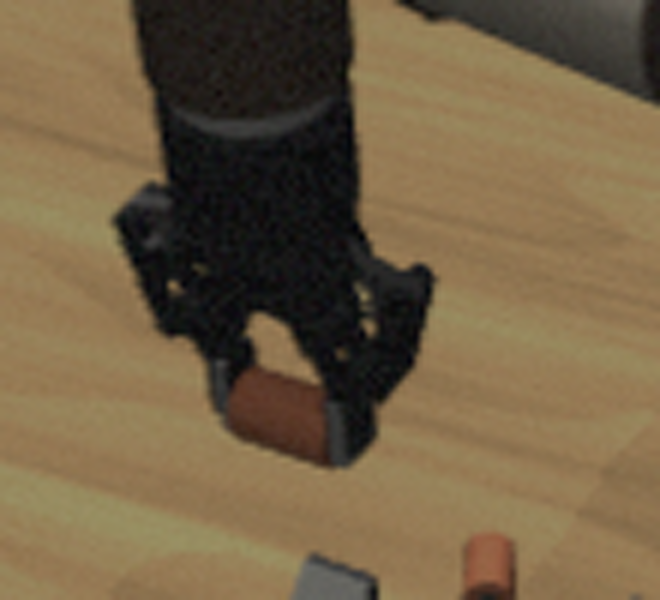

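The wrist and scene views show the roller held by its flat ends, 44.7 mm opening, about 2 N of weight, and the V-block empty. I'll rise and carry it towards the bin, looking there to refine the bin pose.

Call:
apply_moves:
  increments:
    - [[-0.1,0.2,-0.4,0,0,-0.2,-1],[-0.2,0.4,-0.8,0,0,-0.36,-1],[-0.3,0.6,-1,0,0,-0.36,-1],[-0.3,0.6,-1,0,0,-0.36,-1]]

```text
clock: 6.1
position: [521.1, -206.5, 305.0]
ee_rot: [-0.073, 0.997, -0.001, 0.002]
contact_force: [0.1, 0.4, -1.4]
gripper_width: 44.7
```

Call:
apply_moves:
  increments:
    - [[-0.2,0.4,-0.1,0,0,0,-1],[-0.4,0.8,-0.2,0,0,0,-1],[-0.5,1,-0.25,0,0,0,-1],[-0.5,1,-0.25,0,0,0,-1]]

```text
clock: 6.5
position: [554.6, -99.7, 325.9]
ee_rot: [-0.073, 0.997, 0.0, -0.002]
contact_force: [0.1, 0.1, -2.6]
gripper_width: 45.2
```

Call:
apply_moves:
  increments:
    - [[-0.3,0.4,0,0,0,0,-1],[-0.55,0.8,0,0,0,0,-1],[-0.65,1,0,0,0,0,-1],[-0.65,1,0,0,0,0,-1]]

```text
clock: 6.9
position: [604.4, 8.0, 324.6]
ee_rot: [-0.073, 0.997, -0.0, -0.003]
contact_force: [-0.9, 0.0, -1.1]
gripper_width: 45.0
```

Run:
```python
from h import *
s=arm.read_state(); print(s["position"],s["ee_rot"],s["joints"].round(2))
p=arm.get_image("wrist"); save(p["img"],"w4.png",1.25)
q=[666.6,25.5,.146]
print(proj(p,binpt(*q,[[-98,76,179],[-98,-76,179],[-98,78,198],[-98,-78,198],[-252,32,90],[-252,-32,90],[-62,0,165]])).round(1).tolist())
for l in ["pedal_pad","chute","pedal"]:
  for o in arm.mark_of(l,p): print(l,o)
```

```text
[604.35388183   7.98313674 324.60263096] [-7.29125154e-02  9.97334858e-01 -1.50972828e-04 -2.63126330e-03] [ 0.28  0.34 -0.01 -0.   -1.23 -1.71]
[[444.9, 160.1], [213.7, 160.1], [459.5, 166.9], [201.1, 166.8], [368.6, -57.4], [286.6, -57.5], [328.3, 204.5]]
chute {'at': [325.4, 199.0], 'conf': 0.66}
chute {'at': [556.5, 70.2], 'conf': 0.25}
pedal {'at': [319.5, 118.3], 'conf': 0.85}
```

View pics/w4.png

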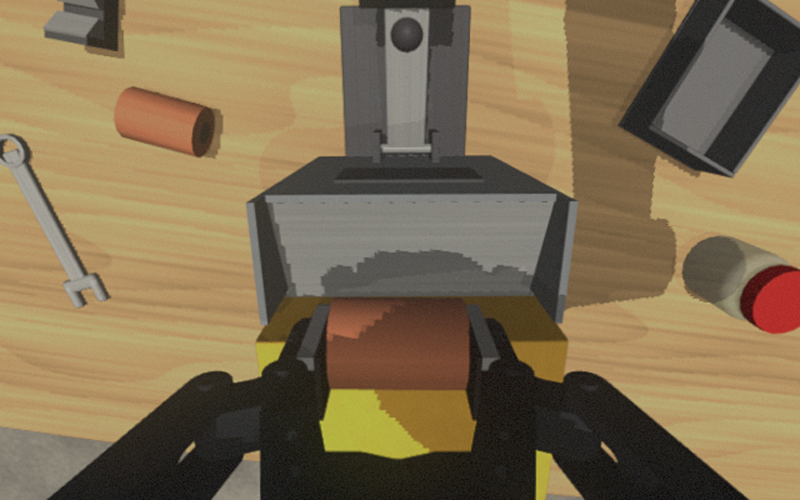

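Run:
```python
from h import *
p=arm.get_image("wrist")
save(p["img"],"w4c.png",2,(180,110,480,320))
w=lambda u,v:((u+.5)/1.25-.5,(v+.5)/1.25-.5)
M=[(w(265,195),[-98,76,0,179]),]
def pts(C,W): return [(w(265,195),[-98,-76,179]),(w(557,195),[-98,76,179]),(w(248,202),[-98,-C,198]),(w(577,202),[-98,C,198]),
 (w(256,342),[-30,-W,209]),(w(567,340),[-30,W,209])]
def res(q):
    m=pts(q[3],q[4]); return np.concatenate([proj(p,binpt(*q[:3],b)[0])[0]-a for a,b in m])
r=least_squares(res,[666,25,.146,78,80],x_scale=[5,5,.05,2,2]); print(r.x.round(3),r.fun.reshape(-1,2).round(1).tolist())
s=arm.read_state(); T=s["position"]; Rm=R.from_quat(s["ee_rot"]).as_matrix()
print(Rm.round(3).tolist())
for d in (55,59,63):
    c=T+Rm@[0,0,d]; print(d,c.round(1),proj(p,c).round(1), proj(p,[c+Rm@[16,0,0],c-Rm@[16,0,0],c+Rm@[0,23,-0],c-Rm@[0,23,0]]).round(0).tolist())
for o in arm.outline_of("roller",p): print(np.round(o["box"],1),o["conf"])
print(binpt(*r.x[:3],[[-62,0,165],[-229,0,90]]))
```

```text
[6.64125e+02 2.18890e+01 1.44000e-01 7.99650e+01 7.95580e+01] [[1.9, 0.6], [-1.8, 0.2], [-0.2, 1.4], [-0.2, 1.0], [0.2, -2.6], [0.2, -1.5]]
[[-0.99, -0.142, -0.002], [-0.142, 0.99, -0.0], [0.002, -0.0, -1.0]]
55 [603.5   5.  272.1] [[315.9 282.8]] [[316.0, 249.0], [316.0, 314.0], [370.0, 283.0], [262.0, 283.0]]
59 [603.5   5.  268.1] [[316.  277.6]] [[316.0, 245.0], [316.0, 308.0], [368.0, 278.0], [264.0, 278.0]]
63 [603.5   5.  264.1] [[316.1 272.7]] [[316.0, 241.0], [316.0, 303.0], [367.0, 273.0], [265.0, 273.0]]
[319.6 275.9 111.5  71.7] 0.74
[136.7  98.   78.6  52.4] 0.73
[[602.76772127  12.98705813 165.        ]
 [437.49789574 -10.98969661  90.        ]]
```

View pics/w4c.png

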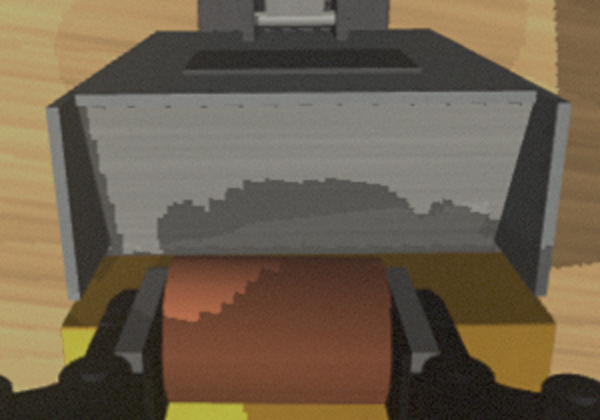

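The close view shows the chute clear. Its upper-edge corners are at (212,156) and (446,156) and the skirt at row 238. The held roller is at (319,275). The wrist fit puts the chute point near (603,13), the other cameras near (605,16); that difference fits the tolerance. I'll lower towards it.

Call:
apply_moves:
  increments:
    - [[-0.01,0.08,0.2,0,0,0,-1],[-0.01,0.08,0.4,0,0,0,-1],[-0.01,0.08,0.6,0,0,0,-1],[-0.01,0.08,0.65,0,0,0,-1],[-0.01,0.08,0.65,0,0,0,-1]]

```text
clock: 7.7
position: [603.7, 13.8, 262.5]
ee_rot: [-0.071, 0.997, -0.0, -0.001]
contact_force: [-0.2, 0.1, -1.1]
gripper_width: 45.4
```

Run:
```python
from h import *
p=arm.get_image("wrist"); save(p["img"],"w5.png")
q=arm.get_image("scene"); save(q["img"],"s5.png",5,(270,105,390,225))
s=arm.read_state(); print(s["position"],s["contact_force"])
```

```text
[604.58179325  14.23054777 264.15155319] [ 0.18738581  0.45305376 -1.29294505]
```

View pics/w5.png

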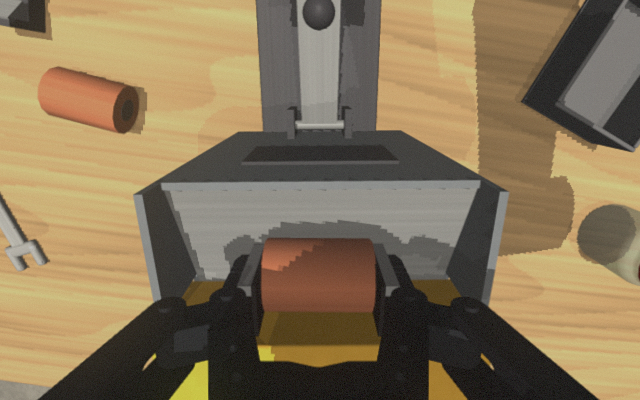

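View pics/s5.png

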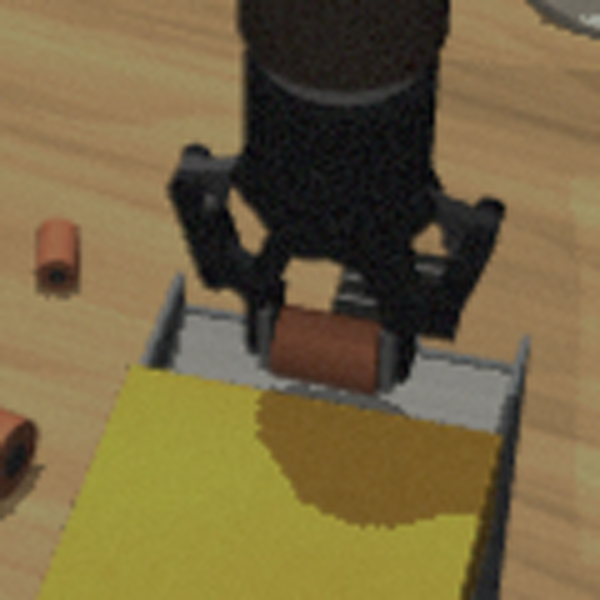

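The roller is centred between the cheeks: wrist view roller at (319,275), cheeks at columns 150 and 495. I'll lower slowly, watching force.

Call:
apply_moves:
  increments:
    - [[0,0,0.05,0,0,0,-1],[0,0,0.1,0,0,0,-1],[0,0,0.14,0,0,0,-1],[0,0,0.17,0,0,0,-1],[0,0,0.18,0,0,0,-1],[0,0,0.18,0,0,0,-1]]

```text
clock: 8.4
position: [604.0, 14.6, 244.7]
ee_rot: [-0.072, 0.997, -0.0, -0.0]
contact_force: [0.2, 1.0, -1.0]
gripper_width: 45.1
```

Not in contact yet. Feeling down 1 mm at a time.

Call:
apply_moves:
  increments:
    - [[0,0,0.01,0,0,0,-1],[0,0,0.02,0,0,0,-1],[0,0,0.02,0,0,0,-1]]

```text
clock: 8.7
position: [604.0, 14.6, 242.8]
ee_rot: [-0.072, 0.997, 0.0, -0.0]
contact_force: [0.8, -0.0, -0.9]
gripper_width: 45.2
```

Run:
```python
from h import *
p=arm.get_image("wrist"); save(p["img"],"w6.png",2,(180,120,460,340))
s=arm.read_state(); print(s["position"],s["contact_force"])
```

```text
[604.05248573  14.61109998 242.91548237] [ 0.02188297  0.25971343 -0.9557133 ]
```

View pics/w6.png

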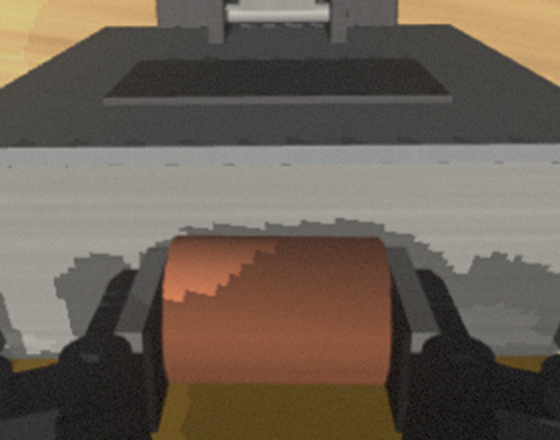

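Call:
apply_moves:
  increments:
    - [[0,0,0.01,0,0,0,-1],[0,0,0.015,0,0,0,-1],[0,0,0.015,0,0,0,-1]]

```text
clock: 9.05
position: [604.1, 14.6, 241.4]
ee_rot: [-0.072, 0.997, -0.0, 0.0]
contact_force: [1.1, 0.8, -0.9]
gripper_width: 44.9
```

Call:
apply_moves:
  increments:
    - [[0,0,0.01,0,0,0,-1],[0,0,0.01,0,0,0,-1],[0,0,0.01,0,0,0,-1]]

```text
clock: 9.35
position: [604.5, 14.6, 241.1]
ee_rot: [-0.072, 0.997, -0.0, 0.001]
contact_force: [0.1, 0.2, 1.6]
gripper_width: 45.0
```

Contact felt (fz went from -1 to +1.6). Releasing.

Call:
apply_moves:
  increments:
    - [[0,0,0,0,0,0,0.2],[0,0,0,0,0,0,0.3],[0,0,0,0,0,0,0.5],[0,0,0,0,0,0,0.5],[0,0,0,0,0,0,0.5],[0,0,0,0,0,0,0.5]]

```text
clock: 9.95
position: [604.0, 14.6, 240.4]
ee_rot: [-0.072, 0.997, -0.0, -0.0]
contact_force: [-0.4, -0.3, 0.4]
gripper_width: 64.0
```

Run:
```python
from h import *
p=arm.get_image("wrist"); save(p["img"],"w7.png",1.25)
s=arm.read_state(); print(s["position"],s["contact_force"],s["gripper_width"])
```

```text
[604.02608964  14.59784749 240.37543496] [-0.40074169  0.51214067 -0.38780104] 64.19189252262008
```

View pics/w7.png

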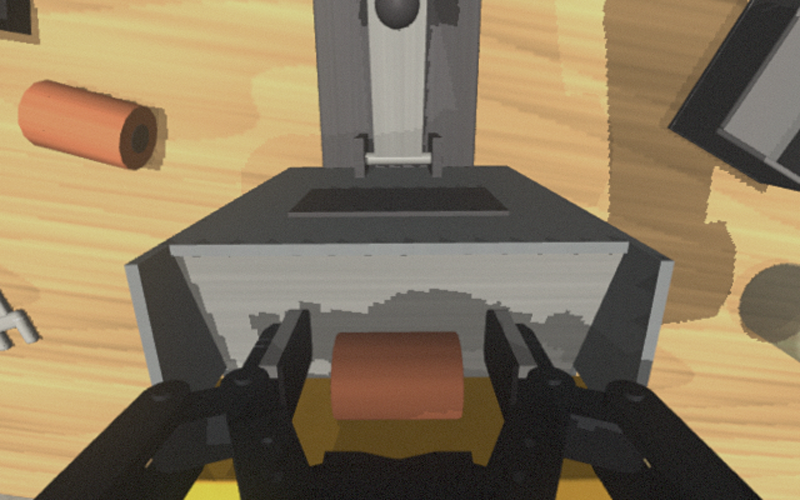

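The wrist view shows the roller at (397,375) in the crop, free between the open pads and rolled back towards the skirt. I'll rise straight up and look.

Call:
apply_moves:
  increments:
    - [[0,0,-0.1,0,0,0,0.5],[0,0,-0.3,0,0,0,0.5],[0,0,-0.6,0,0,0,0.5],[0,0,-0.9,0,0,0,0.5],[0,0,-1,0,0,0,0]]

```text
clock: 10.5
position: [605.1, 14.6, 345.2]
ee_rot: [-0.072, 0.997, 0.0, 0.004]
contact_force: [-0.0, -0.3, -0.1]
gripper_width: 50.6
```

Call:
apply_moves:
  increments:
    - [[0.3,0,-0.05,0,0,0,-1],[0.7,0,-0.05,0,0,0,-1],[1,0,-0.05,0,0,0,-1],[1,0,-0.05,0,0,0,-1]]

```text
clock: 10.9
position: [501.8, -0.4, 346.1]
ee_rot: [-0.072, 0.997, 0.0, -0.0]
contact_force: [1.1, 0.8, 0.9]
gripper_width: 0.0
```

Run:
```python
from h import *
p=arm.get_image("wrist"); save(p["img"],"w8.png",1.25)
q=arm.get_image("top"); save(q["img"],"t8.png",5,(265,165,375,285))
s=arm.read_state(); print(s["position"],s["contact_force"],s["gripper_width"])
for l in ["pedal_pad","chute","pedal"]:
  for o in arm.mark_of(l,p): print(l,o)
```

```text
[5.04807766e+02 2.14157640e-01 3.46046102e+02] [-0.09447573  0.3396649  -0.06425548] -0.1493380198013724
pedal_pad {'at': [317.7, 103.6], 'conf': 0.59}
pedal_pad {'at': [317.1, 201.2], 'conf': 0.52}
pedal {'at': [313.3, 203.0], 'conf': 0.89}
```

View pics/w8.png

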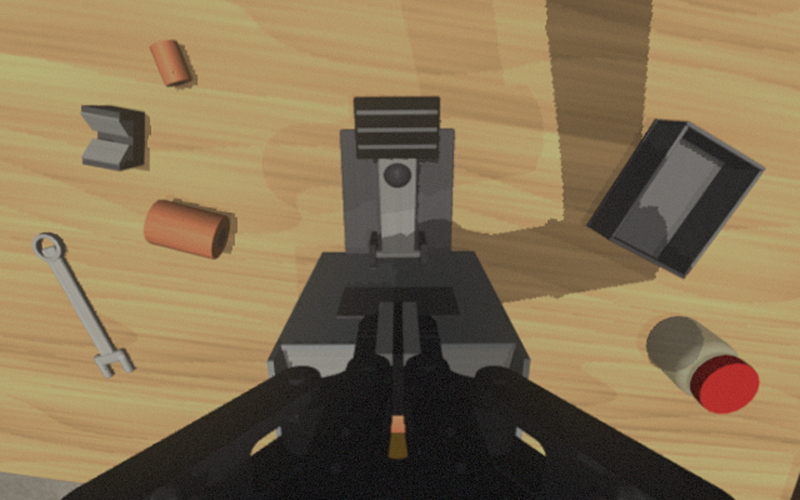

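View pics/t8.png

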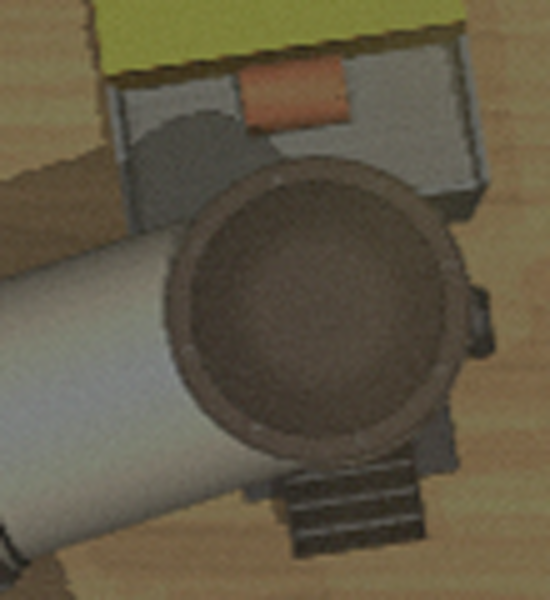

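The top crop shows the roller at (293,92) lying squarely against the lid's skirt. The wrist view shows the pedal pad centre at about (397,128) in the enlarged image, (317,102) in raw pixels.

Run:
```python
from h import *
p=arm.get_image("wrist")
s=arm.read_state(); T=s["position"]; Rm=R.from_quat(s["ee_rot"]).as_matrix()
for uv in [(317.4,102),(317.7,103.6),(313.3,203)]:
    for z in (90,):
        X=atz(p,uv,z); d=Rm.T@(X-T); print(uv,z,X.round(1),d.round(1))
print([atz(p,((u+.5)/1.25-.5,(v+.5)/1.25-.5),90).round(1).tolist() for u,v in [(354,97),(440,97),(438,158),(357,158)]])
print(T)
```

```text
(317.4, 102) 90 [442.3  -8.6  90. ] [6.410e+01 1.000e-01 2.551e+02]
(317.7, 103.6) 90 [443.7  -8.1  90. ] [ 62.6   0.4 255.1]
(313.3, 203) 90 [542.6   1.6  90. ] [-36.6  -4.1 255. ]
[[425.1, -42.9, 90.0], [416.1, 19.7, 90.0], [460.1, 25.8, 90.0], [469.0, -35.6, 90.0]]
[5.05894854e+02 4.76210865e-01 3.45020522e+02]
```

Call:
apply_moves:
  increments:
    - [[0.3,0,0.2,0,0,0,-1],[0.66,0,0.5,0,0,0,-1],[0.66,0,0.9,0,0,0,-1],[0.66,0,0.95,0,0,0,-1],[0.66,0,0.95,0,0,0,-1]]

```text
clock: 11.7
position: [440.6, -9.1, 250.2]
ee_rot: [-0.072, 0.997, -0.001, -0.001]
contact_force: [-0.3, 0.0, 0.8]
gripper_width: -0.3
```

Call:
apply_moves:
  increments:
    - [[0,0,0.3,0,0,0,-1],[0,0,0.55,0,0,0,-1],[0,0,0.7,0,0,0,-1],[0,0,0.75,0,0,0,-1],[0,0,0.75,0,0,0,-1],[0,0,0.75,0,0,0,-1]]

```text
clock: 12.3
position: [441.2, -8.8, 176.7]
ee_rot: [-0.072, 0.997, 0.0, 0.001]
contact_force: [0.0, -0.0, -0.2]
gripper_width: 0.0
```

Run:
```python
from h import *
p=arm.get_image("wrist"); save(p["img"],"w9.png",1.25)
q=arm.get_image("scene"); save(q["img"],"s9.png",5,(270,85,400,205))
s=arm.read_state(); print(s["position"],s["contact_force"],s["joints"].round(2))
```

```text
[440.72660006  -8.91562866 176.62756073] [-0.4174978  -0.32596647 -0.79715938] [ 0.35  0.22 -0.6   0.   -0.74 -1.78]
```

View pics/w9.png

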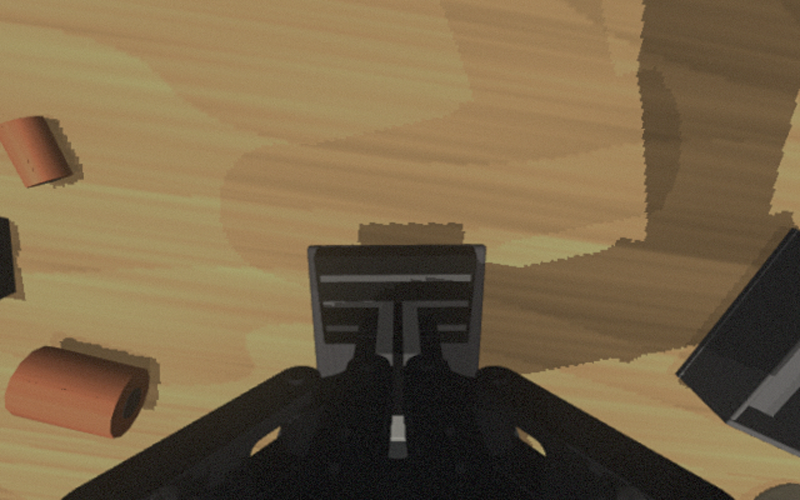

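View pics/s9.png

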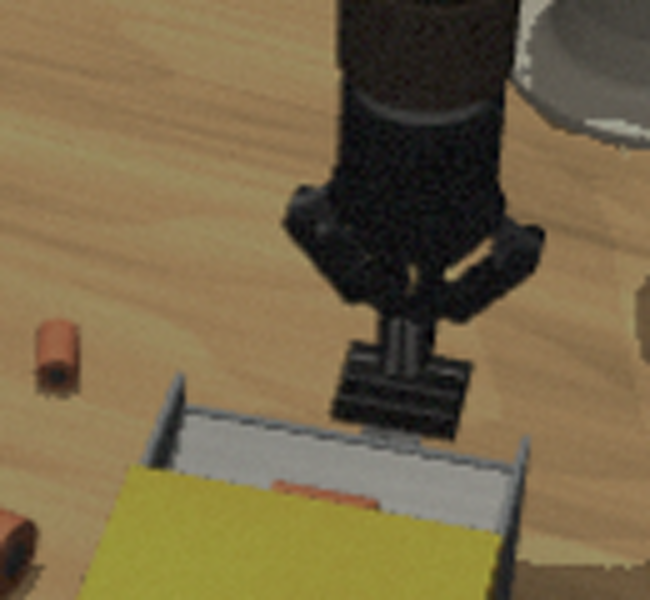

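The closed fingertips are over the pad centre: crop tip column 397, pad 310–485. The roller's top is visible behind the hood at (325,490) in the scene crop. Pressing begins, slowly.

Call:
apply_moves:
  increments:
    - [[0,0,0.02,0,0,0,-1],[0,0,0.05,0,0,0,-1],[0,0,0.08,0,0,0,-1],[0,0,0.1,0,0,0,-1],[0,0,0.12,0,0,0,-1],[0,0,0.14,0,0,0,-1],[0,0,0.16,0,0,0,-1],[0.01,0,0.18,0,0,0,-1],[0.02,0,0.2,0,0,0,-1],[0.02,0,0.2,0,0,0,-1]]

```text
clock: 13.4
position: [437.4, -9.6, 155.4]
ee_rot: [-0.072, 0.997, -0.0, -0.001]
contact_force: [-0.8, -0.6, 2.6]
gripper_width: -0.0
```

Call:
apply_moves:
  increments:
    - [[0.01,0,0.02,0,0,0,-1],[0.015,0,0.04,0,0,0,-1],[0.02,0,0.06,0,0,0,-1],[0.03,0,0.08,0,0,0,-1],[0.035,0,0.1,0,0,0,-1],[0.04,0,0.12,0,0,0,-1],[0.045,0,0.14,0,0,0,-1],[0.045,0,0.14,0,0,0,-1]]

```text
clock: 14.2
position: [433.0, -10.3, 141.0]
ee_rot: [-0.072, 0.997, -0.0, -0.0]
contact_force: [-2.3, -0.7, 4.6]
gripper_width: 0.3
```

Call:
apply_moves:
  increments:
    - [[0.005,0,0.01,0,0,0,-1],[0.005,0,0.02,0,0,0,-1],[0.01,0,0.03,0,0,0,-1],[0.01,0,0.03,0,0,0,-1]]

```text
clock: 14.6
position: [432.4, -10.3, 138.3]
ee_rot: [-0.072, 0.997, -0.0, 0.0]
contact_force: [-2.0, -1.4, 3.6]
gripper_width: -0.1
```

Call:
apply_moves:
  increments:
    - [[0.002,0,0.01,0,0,0,-1],[0.005,0,0.02,0,0,0,-1],[0.005,0,0.03,0,0,0,-1],[0.005,0,0.03,0,0,0,-1]]

```text
clock: 15.0
position: [431.7, -10.3, 135.3]
ee_rot: [-0.072, 0.997, -0.0, -0.0]
contact_force: [-2.2, -2.2, 3.3]
gripper_width: -0.3
```

Call:
apply_moves:
  increments:
    - [[0.002,0,0.01,0,0,0,-1],[0.005,0,0.02,0,0,0,-1],[0.005,0,0.03,0,0,0,-1],[0.005,0,0.03,0,0,0,-1]]

```text
clock: 15.4
position: [431.1, -10.4, 132.2]
ee_rot: [-0.072, 0.997, -0.0, -0.0]
contact_force: [-2.4, -2.4, 4.6]
gripper_width: -0.1
```

Call:
apply_moves:
  increments:
    - [[0.002,0,0.01,0,0,0,-1],[0.005,0,0.02,0,0,0,-1],[0.005,0,0.03,0,0,0,-1],[0.005,0,0.03,0,0,0,-1]]

```text
clock: 15.8
position: [430.6, -10.5, 129.2]
ee_rot: [-0.072, 0.997, -0.0, -0.0]
contact_force: [-3.2, -2.0, 3.5]
gripper_width: 0.2
```

Call:
apply_moves:
  increments:
    - [[0.002,0,0.01,0,0,0,-1],[0.003,0,0.02,0,0,0,-1],[0.003,0,0.03,0,0,0,-1],[0.003,0,0.03,0,0,0,-1]]

```text
clock: 16.2
position: [430.5, -10.5, 126.2]
ee_rot: [-0.072, 0.997, -0.0, -0.0]
contact_force: [-3.5, -1.2, 4.1]
gripper_width: -0.3
```

Call:
apply_moves:
  increments:
    - [[0.002,0,0.01,0,0,0,-1],[0.003,0,0.02,0,0,0,-1],[0.003,0,0.03,0,0,0,-1],[0.003,0,0.03,0,0,0,-1]]

```text
clock: 16.6
position: [430.2, -10.5, 123.3]
ee_rot: [-0.072, 0.997, -0.0, -0.0]
contact_force: [-3.8, 0.1, 3.2]
gripper_width: 0.1
```

Call:
apply_moves:
  increments:
    - [[0,0,0.01,0,0,0,-1],[0,0,0.02,0,0,0,-1],[0,0,0.03,0,0,0,-1],[0,0,0.03,0,0,0,-1]]

```text
clock: 17.0
position: [430.3, -10.5, 120.3]
ee_rot: [-0.072, 0.997, -0.0, -0.0]
contact_force: [-3.2, -0.4, 3.9]
gripper_width: 0.1
```

Run:
```python
from h import *
q=arm.get_image("scene"); save(q["img"],"s10.png",3,(240,85,440,265))
s=arm.read_state(); print(s["position"],s["contact_force"],s["joints"].round(2))
```

```text
[430.30072073 -10.52464514 120.34232195] [-3.77649405  0.01973792  2.56830719] [ 0.36  0.31 -0.69 -0.   -0.58 -1.78]
```

View pics/s10.png

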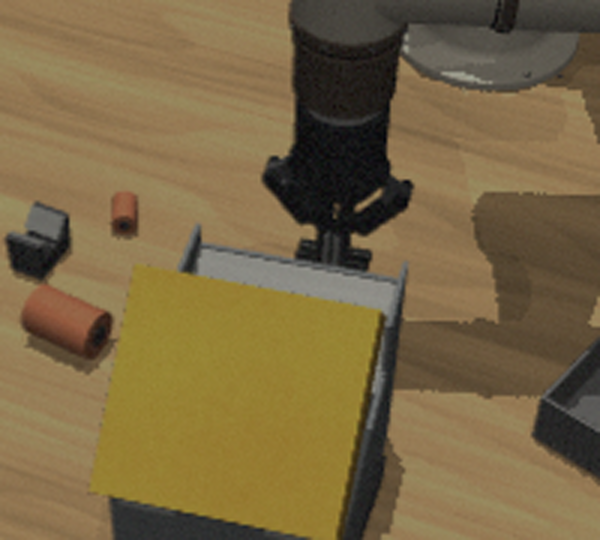

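The lid is up (yellow hood enlarged and tilted, front edge near row 290) and no roller shows on the chute strip. I'll keep going in small steps until the stop.

Call:
apply_moves:
  increments:
    - [[0,0,0.01,0,0,0,-1],[0,0,0.02,0,0,0,-1],[0,0,0.02,0,0,0,-1]]

```text
clock: 17.35
position: [430.3, -10.5, 118.3]
ee_rot: [-0.072, 0.997, -0.0, -0.0]
contact_force: [-4.0, -0.8, 4.2]
gripper_width: 0.1
```

Call:
apply_moves:
  increments:
    - [[0,0,0.01,0,0,0,-1],[0,0,0.02,0,0,0,-1],[0,0,0.02,0,0,0,-1]]

```text
clock: 17.65
position: [430.2, -10.6, 116.6]
ee_rot: [-0.072, 0.997, -0.0, -0.0]
contact_force: [-6.2, -0.1, 8.2]
gripper_width: -0.2
```

Call:
apply_moves:
  increments:
    - [[0.01,0,0.005,0,0,0,-1],[0.02,0,0.01,0,0,0,-1],[0.02,0,0.01,0,0,0,-1],[0.02,0,0.01,0,0,0,-1]]

```text
clock: 18.05
position: [429.7, -10.6, 116.4]
ee_rot: [-0.072, 0.997, 0.0, 0.002]
contact_force: [-3.8, -1.6, 8.8]
gripper_width: -0.2
```

Call:
apply_moves:
  increments:
    - [[0.01,0,0.005,0,0,0,-1],[0.015,0,0.01,0,0,0,-1],[0.015,0,0.01,0,0,0,-1],[0.015,0,0.01,0,0,0,-1]]

```text
clock: 18.45
position: [429.4, -10.6, 115.9]
ee_rot: [-0.073, 0.997, 0.0, 0.003]
contact_force: [-0.3, -2.3, 10.1]
gripper_width: 0.1
```

Call:
apply_moves:
  increments:
    - [[0,0,0.005,0,0,0,-1],[0,0,0.01,0,0,0,-1],[0,0,0.015,0,0,0,-1],[0,0,0.015,0,0,0,-1],[0,0,0.015,0,0,0,-1]]

```text
clock: 18.95
position: [429.4, -10.6, 114.7]
ee_rot: [-0.073, 0.997, 0.0, 0.003]
contact_force: [-2.0, -2.6, 13.9]
gripper_width: -0.3
```

13.9 N with the force climbing about 3 N/mm, so it is firmly on the stop. Holding.

Call:
apply_moves:
  increments:
    - [[0,0,0.002,0,0,0,-1],[0,0,0.002,0,0,0,-1],[0,0,0.002,0,0,0,-1],[0,0,0.002,0,0,0,-1],[0,0,0.002,0,0,0,-1],[0,0,0.002,0,0,0,-1],[0,0,0.002,0,0,0,-1],[0,0,0.002,0,0,0,-1],[0,0,0.002,0,0,0,-1],[0,0,0.002,0,0,0,-1]]

```text
clock: 19.95
position: [429.4, -10.6, 114.5]
ee_rot: [-0.073, 0.997, 0.0, 0.003]
contact_force: [-2.9, -1.7, 13.3]
gripper_width: 0.2
```

Run:
```python
from h import *
q=arm.get_image("scene"); save(q["img"],"s11.png",4,(260,135,400,255))
t=arm.get_image("top"); save(t["img"],"t11.png",4,(255,95,385,230))
w=arm.get_image("wrist"); save(w["img"],"w11.png")
for n,i in (("s",q),("t",t),("w",w)):
  for o in arm.outline_of("roller",i): print(n,np.round(o["box"],1),round(o["conf"],2))
s=arm.read_state(); print(s["clock"],s["position"],s["contact_force"])
```

```text
s [260.9 192.6  28.3  23.4] 0.82
s [281.6 154.6  11.9  16. ] 0.67
t [411.5 212.5  27.2  19.8] 0.91
t [416.9 277.   12.   19.4] 0.72
w [ 38.5 372.1  77.1  53.8] 0.7
20.25 [429.39162768 -10.56938781 114.51745197] [-1.34957797 -3.42006873 13.73733841]
```

View pics/s11.png

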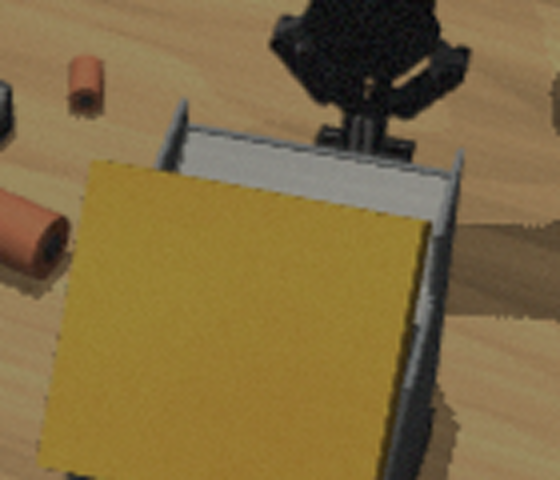

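View pics/t11.png

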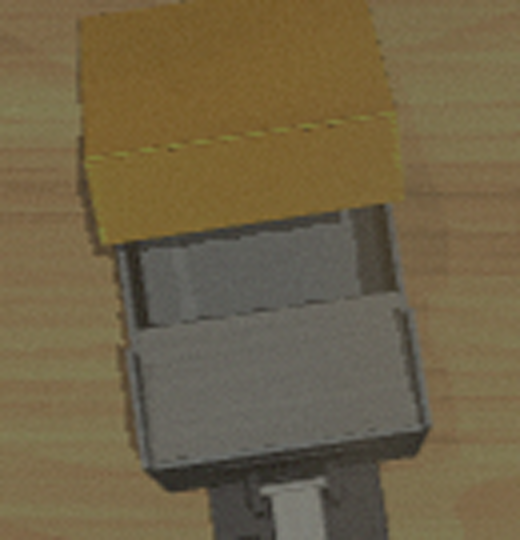

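View pics/w11.png

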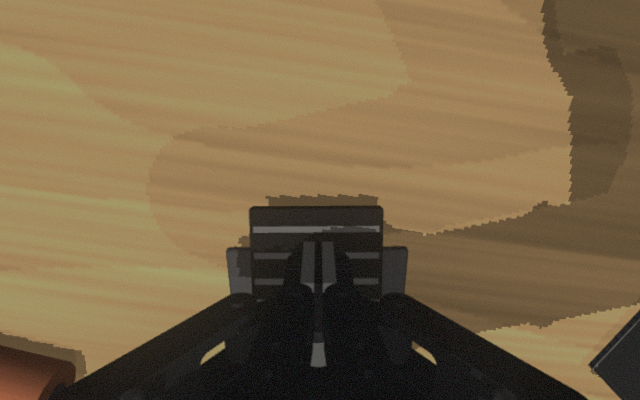

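The top crop shows the lid wide open, the chute bare and no roller outside, so it has rolled in; the scene view agrees. Force held at 13.3–13.9 N. Now I'll ease the pedal up at about 20 mm/s.

Call:
apply_moves:
  increments:
    - [[0,0,-0.01,0,0,0,-1],[0,0,-0.025,0,0,0,-1],[0,0,-0.04,0,0,0,-1],[0,0,-0.06,0,0,0,-1],[-0.002,0,-0.08,0,0,0,-1],[-0.005,0,-0.1,0,0,0,-1],[-0.008,0,-0.12,0,0,0,-1],[-0.01,0,-0.14,0,0,0,-1],[-0.015,0,-0.16,0,0,0,-1],[-0.02,0,-0.18,0,0,0,-1]]

```text
clock: 21.25
position: [429.0, -10.6, 131.0]
ee_rot: [-0.072, 0.997, 0.0, 0.0]
contact_force: [0.7, 1.9, 2.5]
gripper_width: -0.2
```

Call:
apply_moves:
  increments:
    - [[-0.005,0,-0.02,0,0,0,-1],[-0.01,0,-0.04,0,0,0,-1],[-0.015,0,-0.06,0,0,0,-1],[-0.02,0,-0.08,0,0,0,-1],[-0.025,0,-0.1,0,0,0,-1],[-0.03,0,-0.12,0,0,0,-1],[-0.035,0,-0.14,0,0,0,-1],[-0.045,0,-0.16,0,0,0,-1],[-0.05,0,-0.18,0,0,0,-1],[-0.055,0,-0.195,0,0,0,-1]]

```text
clock: 22.25
position: [433.9, -10.0, 150.3]
ee_rot: [-0.072, 0.997, -0.0, -0.0]
contact_force: [0.5, 2.0, 3.0]
gripper_width: 0.3
```

Call:
apply_moves:
  increments:
    - [[-0.005,0,-0.018,0,0,0,-1],[-0.01,0,-0.034,0,0,0,-1],[-0.015,0,-0.05,0,0,0,-1],[-0.02,0,-0.066,0,0,0,-1],[-0.025,0,-0.08,0,0,0,-1],[-0.03,0,-0.095,0,0,0,-1],[-0.035,0,-0.11,0,0,0,-1],[-0.04,0,-0.125,0,0,0,-1],[-0.04,0,-0.14,0,0,0,-1],[-0.04,0,-0.155,0,0,0,-1]]

```text
clock: 23.25
position: [437.1, -9.9, 165.2]
ee_rot: [-0.072, 0.997, -0.0, -0.001]
contact_force: [-0.6, 0.3, 0.5]
gripper_width: 0.1
```

Call:
apply_moves:
  increments:
    - [[0,0,-0.015,0,0,0,-1],[0,0,-0.03,0,0,0,-1],[0,0,-0.05,0,0,0,-1],[0,0,-0.08,0,0,0,-1],[0,0,-0.2,0,0,0,-1],[0,0,-0.5,0,0,0,-1],[0,0,-0.9,0,0,0,-1],[0,0,-1,0,0,0,-1],[0,0,-1,0,0,0,-1]]

```text
clock: 24.15
position: [438.8, -9.2, 267.5]
ee_rot: [-0.072, 0.997, 0.001, 0.002]
contact_force: [-0.5, 0.3, -0.9]
gripper_width: -0.2
```

Run:
```python
from h import *
q=arm.get_image("scene"); save(q["img"],"s12.png",4,(260,135,400,255))
t=arm.get_image("top"); save(t["img"],"t12.png")
for n,i in (("s",q),("t",t)):
  for o in arm.outline_of("roller",i): print(n,np.round(o["box"],1),round(o["conf"],2))
s=arm.read_state(); print(s["clock"],s["position"],s["contact_force"])
a=cv2.imread("pics/a_top.png"); b=cv2.imread("pics/t12.png")
for l in ["parts_tray","jar","wrench"]:
  for o in arm.mark_of(l,t)[:1]: print(l,o)
```

```text
s [261.8 193.9  32.2  22.6] 0.81
s [281.4 154.8  12.6  16.6] 0.54
t [417.5 275.6  12.3  14.9] 0.62
t [411.9 212.6  29.6  20.3] 0.59
t [227.8 251.6  53.7  56.1] 0.42
24.35 [437.35496977  -9.61614752 264.24318532] [-0.09383481 -0.62159034  0.02800951]
parts_tray {'at': [229.8, 247.9], 'conf': 0.79}
jar {'at': [201.4, 190.4], 'conf': 0.8}
wrench {'at': [459.3, 165.8], 'conf': 0.78}
```

View pics/s12.png

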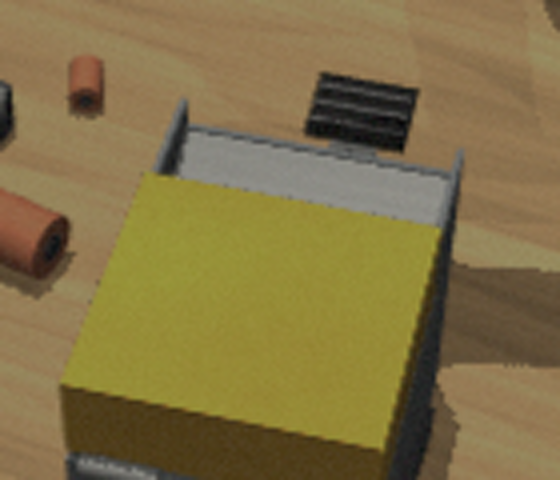

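View pics/t12.png

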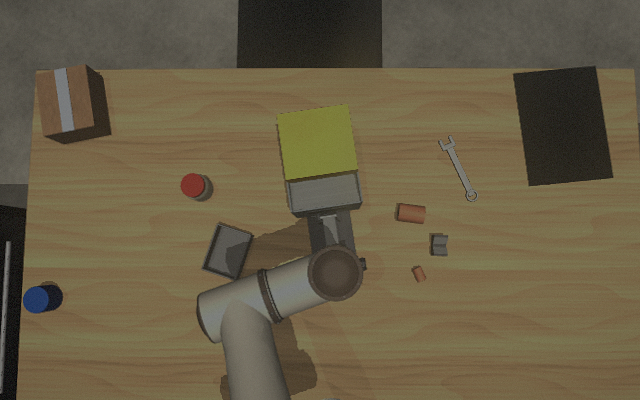

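The lid is shut in its original place (front edge at top-view row 170–180). The pedal is up, the chute and V-block are empty, and the other objects sit where they were. The robot touches nothing, so I'm handing in.

```bash
python3 -c "
from bench import arm
print(arm.job_done()); print(arm.read_state()['clock'])"
```

```text
the job is handed in; nothing more can be done
None
the job is handed in; nothing more can be done
```

The middle-sized roller is in the bin, the lid is shut again, and the job was handed in at about 24.4 s of the 72 s allowed.

**What I did:**
- **Roller:** I gripped it in the V-block by its flat ends and laid it across the chute. It rolled down and lay squarely against the closed lid.
- **Pedal:** I pressed it with closed fingertips until it met the stop, roughly 45–48 mm down. I held it there at 13–14 N for about 1.3 s.
- **Lid:** I eased the pedal up at about 20 mm/s, so the lid came down slowly. I then lifted the gripper clear.

**Last checks:**
- **Roller:** The chute and V-block are empty, and only the large and small look-alikes still show outside. No camera could see the roller inside the bin, so that it is in there is inferred from the bare chute with the lid open.
- **Bin:** The lid is shut where it started and the pedal is up.
- **Other objects:** The tray, jar and wrench are where they were, to within a few pixels.
- **Forces:** The force reading at the end was near zero. The highest I read was about 14 N on the stop.

**Disagreements:** The wrist camera and the two fixed cameras differed by about 3–4 mm on the bin's position. I aimed between them, felt for contact at the chute, and both the placing and the pressing worked.

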